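Find the full carton of plate bolts

ROBOT

A 7-joint arm with a two-finger parallel gripper is mounted at the origin on the work surface. World frame = base frame: x ahead of the robot, y to its left, z up, the work surface at z = 0. Lengths are in m, angles in rad, forces in N, time in s.
With the tool pointing down it reaches from about 0.425 to 0.95 m from the base axis. Payload 4.7 kg.
Tool frame: the origin (TCP) lies at the very end of the fingers, on their centre line; the grasp point (between the pads) lies 19 mm behind it; z points along the fingers, y is the line along which they close (so a half turn about z gives the same grasp; the last joint's range is limited). The gripper opens to 85 mm and grips with 20 to 120 N. Pads are 22 mm wide; open, the fingers measure 114 mm over their backs; the gripper's body (76 mm by 85 mm) begins 54 mm behind the grasp point. The pads swing forward as they close: fully open they stand 13 mm farther back than shut.
Start: joints at [-1.201, 0.469, -0.049, 1.532, 0.024, 1.141, -0.082], TCP at [0.262, 0.622, 0.231] pointing down, gripper open.
Joint ranges: [-2.59, 2.59], [-0.33, 1.99], [-1.39, 1.29], [0.1, 2.45], [-1.04, 4.18], [0.21, 1.99], [-2.66, 2.66]. Speed limits (rad/s): [2.57, 2.57, 3.14, 3.14, 3.14, 3.14, 3.14].

INTERFACE

Orientations are given as a 3x3 rotation matrix whose columns are the frame's x, y, z axes.
In Python, from workcell import ctrl gives the robot as it stands.
- The arm moves only by the tool servo_tool, never from a script. Its argument "plan" is a list of rows, each a list of 7 numbers: the shift along the tool's x, y, z as a fraction of full scale, then the turn, a rotation vector about the tool's x, y, z as a fraction of full scale, then the gripper command: -1 is fully open, 1 is shut, values between are in proportion. A call has 1 to 10 rows; each row shifts and turns the commanded pose from where the row before left it, along the tool's axes as they then stand; what a row does not reach is not made up. Full scale, the value 1, is 10 cm for a shift and 180 degrees for a turn. A row lasts 1/12 s, in which the tool goes at most 41.7 mm and 7.16 degrees, less where a joint would pass 70% of its speed; a pose out of reach is approached as far as the arm can. A call with a number of a shift or a turn outside -1 to 1 is refused whole. A call with a gripper value outside its range is refused whole. The fingers move at their own pace and stop on an object; "grip_force" is the grip in N (left out, the last holds). Time passes only in rows, so rows that do not move let the fingers close. It gives the time, the measured TCP pose, the force, the opening and the grip force at its end, in the units of the state.
- ctrl.sense(): the state, without advancing time (a new reading comes with each control period).
- ctrl.read_camera(name): name is "scene" or "top"; returns the picture (400x640x3 uint8, red, green, blue); there is no depth.
- ctrl.camera_params(name): a dict with "fovy" (degrees; the focal length in pixels is half the picture's height over the tangent of half this angle, whatever the lens; pixels are square), "cx", "cy" (the principal point, pixels), "k1" (the pictures are not rectified: a ray, as slopes to the right and down, at radius r is drawn at 1 + k1 r^2 times it, then the intrinsics apply), "origin" and "attitude" of the camera in the world. Camera axes: x right, y down, z forward; pixel columns grow to the right and rows downward; lengths in m; the calibration is good to about 2 mm. A picture is of the moment at which its call begins. camera_params takes no time and is no camera call.
- ctrl.close_job(): hands the job in; it is judged then, once.
The state is a dict: "t": time; "qpos": joint angles; "joint_velocities": joint speeds; "effort": joint torques, N m; "tcp_pos": TCP position; "tcp_rot": TCP orientation; "ft_force": force on the tool from outside, world axes, zero at the start; "ft_torque": the same for the moment, N m; "opening": opening from 0.0 (shut) to 1.0 (fully open); "gripper_force": force on a finger pad.
Only numpy, scipy, OpenCV 4.12 (cv2) and the standard library are available. Lean on these libraries where they do the work, as an engineer would, in place of code of your own. Each camera call takes 0.05 s, during which the arm holds its last target. There are 200 camera calls.

TASK

Three identical closed cartons of number-plate bolts stand in a row on the counter: one is still full, the other two are nearly empty. Working from the robot's left to its right, lift each carton in turn about 5 cm straight up to feel its weight and set each one back upright where it stood before lifting the next (the last may go straight to the tray if it is the full one). Then set the full carton down upright inside the low hand-out tray, flat on its floor, let go, and leave the two light ones where they stood; drop nothing and leave the other things on the counter alone.

Things in the scene. Friction and masses are not known exactly. Their poses are not given: they have to be found in the camera images.
- carton_left_centre (a point): centre (35 mm above the underside) of the left one, by y (left is largest y), of three identical closed cardboard cartons with paper tape along the top: 120 mm along own x, 58 mm along own y, 70 mm tall, z up, standing loose on the counter, long side roughly away from the robot. Firm walls: can be gripped across the 58 mm with 45 N
- carton_left: the left carton itself, same axes, origin at the centre of its underside. In every start one of the three, any of them, is full (0.48 to 0.75 kg) and the other two nearly empty (0.15 to 0.24 kg); the load stays near the middle of the carton
- carton_middle_centre (a point): centre (35 mm above the underside) of the middle one, by y (left is largest y), of three identical closed cardboard cartons with paper tape along the top: 120 mm along own x, 58 mm along own y, 70 mm tall, z up, standing loose on the counter, long side roughly away from the robot. Firm walls: can be gripped across the 58 mm with 45 N
- carton_middle: the middle carton itself, same axes, origin at the centre of its underside. In every start one of the three, any of them, is full (0.48 to 0.75 kg) and the other two nearly empty (0.15 to 0.24 kg); the load stays near the middle of the carton
- carton_right_centre (a point): centre (35 mm above the underside) of the right one, by y (left is largest y), of three identical closed cardboard cartons with paper tape along the top: 120 mm along own x, 58 mm along own y, 70 mm tall, z up, standing loose on the counter, long side roughly away from the robot. Firm walls: can be gripped across the 58 mm with 45 N
- carton_right: the right carton itself, same axes, origin at the centre of its underside. In every start one of the three, any of them, is full (0.48 to 0.75 kg) and the other two nearly empty (0.15 to 0.24 kg); the load stays near the middle of the carton
- tray_floor (a point): centre of the upper face of the floor of the low open plastic hand-out tray, fixed to the counter at the robot's right; its floor is 4 mm above the counter. Inside it is 150 mm along its own x and 100 mm along its own y; the walls are 5 mm thick and their tops are 22 mm above the counter. z up.
- tray: the same tray; origin at the centre of its underside, same axes as tray_floor
- stamp: bystander: wooden-handled hand stamp, 60 x 40 mm, 72 mm tall, standing beyond the cartons; origin at the centre of its underside
- tape_roll: bystander: roll of clear tape lying flat, 90 mm across, 45 mm tall, beyond the cartons; origin at the centre of its underside
- stapler: bystander: black and steel stapler, 130 x 36 mm, 55 mm tall, lying to the left of the cartons; origin at the centre of its underside
- pen_pot: bystander: empty grey plastic pot, 72 mm across, 95 mm tall, beyond the cartons; origin at the centre of its underside
Mind the look-alikes: they are no part of the job. What is shaped like the carton_left but green or orange is not meant.

How it is judged:
By the outcome, as a careful person would: the job done as asked, in the order asked, and still so for the second after the job is handed in, with the robot touching nothing.
It also fails if it takes over 72 s, if anything falls off the work surface, if the arm or the gripper's body presses on something with over 40 N, if the wrist force passes 120 N, or if a joint passes its speed limit or range.

## Working session

There is one attempt and no reset: what is moved stays moved. The work goes in short steps, Python scripts to look and compute and a tool call to move; the robot and the scene stay as the last step left them, time stands still between calls to the robot, and variables do not carry over. Pictures are saved under pics/ and viewed, at most 10 in all, crops included, and the job is handed in when it is done.

Besides the shell and the picture viewer there is one more tool, called after "Request:" as name([rows], argument=value, ...), one row to a line, values as JSON. servo_tool: Moves the arm, as the interface text tells. Shift numbers are shares of 10 cm and turn numbers shares of 180 degrees, none past 1 either way. Its arguments: {"type":"object","properties":{"plan":{"type":"array"},"grip_force":{"type":"number"}},"required":["plan"]}

```bash
mkdir -p pics; cat > h.py <<'E'
import numpy as np, cv2
from workcell import ctrl
def K(p):
    f=200/np.tan(np.radians(p["fovy"])/2)
    return np.array([[f,0,p["cx"]],[0,f,p["cy"]],[0,0,1]]),np.array([p["k1"],0,0,0,0.])
def world(name,uv,z):
    p=ctrl.camera_params(name);k,d=K(p)
    # radial model applied to slopes
    u=cv2.undistortPoints(np.array(uv,float).reshape(-1,1,2),k,d)[:,0]
    R=np.array(p["attitude"]);o=np.array(p["origin"])
    r=np.c_[u,np.ones(len(u))]@R.T
    return o+r*((z-o[2])/r[:,2])[:,None]
def proj(name,X):
    p=ctrl.camera_params(name);k,d=K(p);R=np.array(p["attitude"]);o=np.array(p["origin"])
    rv=cv2.Rodrigues(R.T)[0]
    return cv2.projectPoints(np.array(X,float).reshape(-1,1,3),rv,-R.T@o,k,d)[0][:,0]
def snap(name,f):
    im=ctrl.read_camera(name)[:,:,::-1].copy(); cv2.imwrite(f,im); return im
E
python3 - <<'E'
from h import *
for n in("scene","top"):
    snap(n,f"pics/{n}0.png"); print(ctrl.camera_params(n))
s=ctrl.sense();print(s["t"],s["tcp_pos"],s["tcp_rot"],s["ft_force"],s["opening"])
E
```

```text
{'fovy': 49.989754993961704, 'cx': 320.778340782837, 'cy': 191.16303473559483, 'k1': 0.0023746258726831697, 'origin': array([ 1.29106846, -0.05153201,  0.60547937]), 'attitude': array([[ 0.10554131,  0.59375953, -0.79769082],
       [ 0.99425896, -0.04880169,  0.09522352],
       [ 0.01761121, -0.80316126, -0.59550133]])}
{'fovy': 56.67261354572487, 'cx': 317.6645380112163, 'cy': 195.59176336627885, 'k1': -0.04942423774708493, 'origin': array([0.3958081 , 0.04875736, 0.96105869]), 'attitude': array([[-0.00270258, -0.98879357,  0.14926478],
       [-0.99979041,  0.00570089,  0.01966302],
       [-0.02029361, -0.14918036, -0.98860173]])}
0.1 [0.26190105 0.62154336 0.23035462] [[-9.21551040e-01  3.88256715e-01 -6.35774945e-04]
 [ 3.88257232e-01  9.21549574e-01 -1.64436291e-03]
 [-5.25368129e-05 -1.76220857e-03 -9.99998446e-01]] [ 0.45689728 -0.23934822  0.21637929] 1.0000749152254984
```

View pics/top0.png

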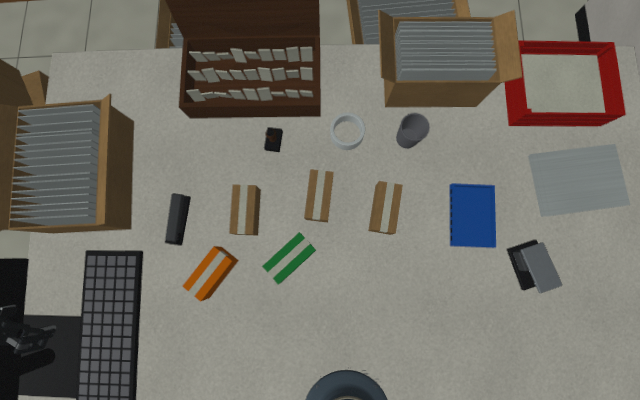

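View pics/scene0.png

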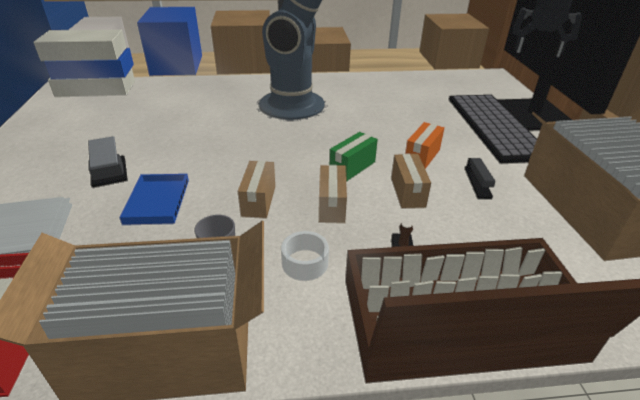

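The top view shows three cardboard cartons with tape at about (245,209), (319,195) and (386,207). The look-alikes are orange (210,273) and green (289,258), the blue tray is at (473,215), and the stapler is at (177,219). The three brown ones fit the description because the look-alikes are excluded by colour. I'll confirm that in an enlarged crop.

```bash
python3 - <<'E'
from h import *
im=cv2.imread("pics/top0.png")[165:255,220:420]
cv2.imwrite("pics/c1.png",cv2.resize(im,None,fx=4,fy=4,interpolation=cv2.INTER_CUBIC))
im=cv2.imread("pics/top0.png")[165:265,430:510]
cv2.imwrite("pics/c2.png",cv2.resize(im,None,fx=5,fy=5,interpolation=cv2.INTER_CUBIC))
E
```

```text
(no output)
```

View pics/c1.png

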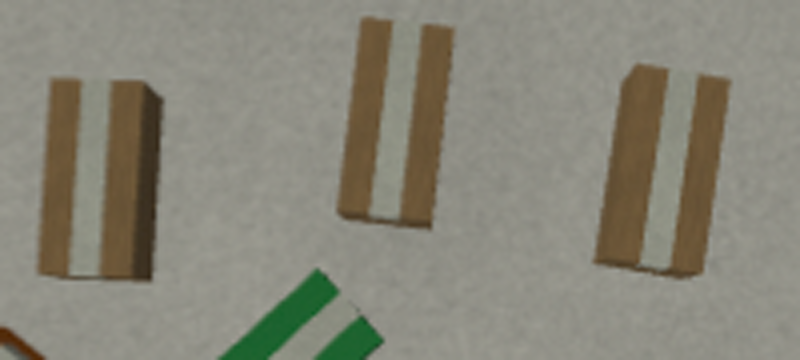

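View pics/c2.png

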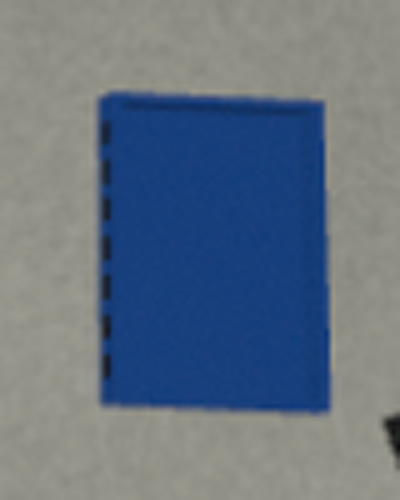

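```bash
cat > m.py <<'E'
from h import *
def box(q,s,ox,oy,z,n,im="top"):
    q=(np.array(q,float)+.5)/s-.5+[ox,oy]
    w=world(im,q,z)[:,:2]; TL,TR,BR,BL=w
    c=w.mean(0); ax=(TL+TR-BL-BR)/2; ay=(TL+BL-TR-BR)/2
    print(n,c.round(4),"len",np.linalg.norm(ax).round(4),np.linalg.norm(ay).round(4),"yaw",np.degrees(np.arctan2(ax[1],ax[0])).round(2),np.degrees(np.arctan2(-ay[0],ay[1])).round(2))
    return c
E
python3 - <<'E'
from m import *
for n,q in dict(L=[(51,78),(142,81),(131,277),(38,275)],M=[(361,18),(453,27),(432,222),(339,214)],R=[(638,66),(730,77),(703,272),(610,262)]).items():
    box(q,4,220,165,.07,n)
box([(100,93),(324,101),(329,412),(101,405)],5,430,165,.022,"tray")
E
```

```text
L [0.4988 0.2501] len 0.1203 0.0565 yaw -1.95 -1.8
M [0.5331 0.064 ] len 0.1209 0.0565 yaw -6.38 -5.65
R [ 0.5022 -0.1014] len 0.1204 0.056 yaw -9.64 -6.87
tray [ 0.486  -0.3259] len 0.1592 0.1159 yaw -3.03 -2.3
```

Request:
servo_tool([
  [0,0,0,0,0,-0.0388,-1],
  [0,0,0,0,0,-0.0388,-1],
  [0,0,0,0,0,-0.0388,-1],
  [-0.2,-0.3,0,0,0,0,-1],
  [-0.2,-0.3,0,0,0,0,-1],
  [-0.2,-0.3,0,0,0,0,-1],
  [-0.2,-0.3,0,0,0,0,-1],
  [-0.2,-0.3,0,0,0,0,-1],
  [-0.2,-0.3,0,0,0,0,-1],
  [-0.2,-0.3,0,0,0,0,-1],
], grip_force=45)

```text
t: 0.93
tcp_pos: [0.3955, 0.4057, 0.231]
tcp_rot: [[-0.999, 0.033, -0.0], [0.033, 0.999, -0.0], [0.0, -0.0, -1.0]]
ft_force: [-0.2, 0.3, 0.2]
opening: 0.996
gripper_force: 0.0
```

Request:
servo_tool([
  [-0.2,-0.3,0,0,0,0,-1],
  [-0.2,-0.3,0,0,0,0,-1],
  [-0.2,-0.3,0,0,0,0,-1],
  [-0.2,-0.3,0,0,0,0,-1],
  [0,0,0.3,0,0,0,-1],
  [0,0,0,0,0,0,-1],
  [0,0,0,0,0,0,-1],
])

```text
t: 1.52
tcp_pos: [0.4699, 0.2844, 0.2001]
tcp_rot: [[-0.999, 0.033, -0.003], [0.033, 0.999, -0.002], [0.003, -0.002, -1.0]]
ft_force: [0.6, 0.2, 1.0]
opening: 0.999
gripper_force: 0.0
```

```bash
cat > d.py <<'E'
import sys
from h import *
T=dict(L=(.499,.250,-1.9),M=(.533,.064,-6.1),R=(.502,-.1015,-8.5),T=(.486,-.329,-2.7))
def delta(k,z):
    s=ctrl.sense();x,y,a=T[k];R=np.array(s["tcp_rot"]);p=np.array(s["tcp_pos"])
    yaw=np.degrees(np.arctan2(R[1,1],R[0,1]))-90
    c,sn=np.cos(np.radians(a)),np.sin(np.radians(a))
    Rg=np.array([[-c,-sn,0],[-sn,c,0],[0,0,-1.]]).T
    Rg=np.column_stack([[-c,-sn,0],[-sn,c,0],[0,0,-1]])
    d=np.array([x,y,z])-p
    print("t",s["t"],"pos",p.round(4),"yaw",yaw.round(2),"turn z",-(a-yaw)/180,"shift now-axes",(R.T@d*10).round(3),"after turn",(Rg.T@d*10).round(3),"tilt",R[:,2].round(4))
    print("F",s["ft_force"].round(2),"T",s["ft_torque"].round(2),"op",s["opening"],s["gripper_force"])
if len(sys.argv)>2: delta(sys.argv[1],float(sys.argv[2]))
E
python3 d.py L .022; python3 -c "
from h import *
im=snap('top','pics/t1.png')
cv2.imwrite('pics/c3.png',cv2.resize(im[120:280,140:340],None,fx=3,fy=3))"
```

```text
t 1.5167 pos [0.4699 0.2844 0.2001] yaw -1.91 turn z -6.416718682163856e-05 shift now-axes [-0.308 -0.331  1.781] after turn [-0.302 -0.334  1.781] tilt [-0.0034 -0.0017 -1.    ]
F [0.63 0.19 1.01] T [ 0.05  0.03 -0.04] op 0.9986676862318384 0.0
```

Request:
servo_tool([
  [-0.154,-0.166,0,0,0,0,-1],
  [-0.154,-0.166,0,0,0,0,-1],
  [0,0,0.25,0,0,0,-1],
  [0,0,0.25,0,0,0,-1],
  [0,0,0.25,0,0,0,-1],
  [0,0,0.2,0,0,0,-1],
  [0,0,0,0,0,0,-1],
  [0,0,0,0,0,0,-1],
])

```text
t: 2.23
tcp_pos: [0.5003, 0.2522, 0.1067]
tcp_rot: [[-1.0, 0.031, -0.001], [0.031, 1.0, 0.0], [0.001, 0.0, -1.0]]
ft_force: [-0.4, 0.2, 0.9]
opening: 1.0
gripper_force: 0.0
```

```bash
python3 d.py L .022; python3 -c "
from h import *
a=snap('top','pics/t1.png')[150:270,180:320];b=snap('scene','pics/s1.png')[110:230,350:490]
cv2.imwrite('pics/c3.png',cv2.resize(np.hstack([a,b]),None,fx=2.8,fy=2.8,interpolation=cv2.INTER_CUBIC))"
```

```text
t 2.2333 pos [0.5003 0.2522 0.1067] yaw -1.76 turn z 0.0007624936651598875 shift now-axes [ 0.012 -0.023  0.847] after turn [ 0.013 -0.023  0.847] tilt [-5.e-04  3.e-04 -1.e+00]
F [-0.36  0.24  0.89] T [ 0.03 -0.07  0.05] op 1.0004787850038452 0.0
```

View pics/c3.png

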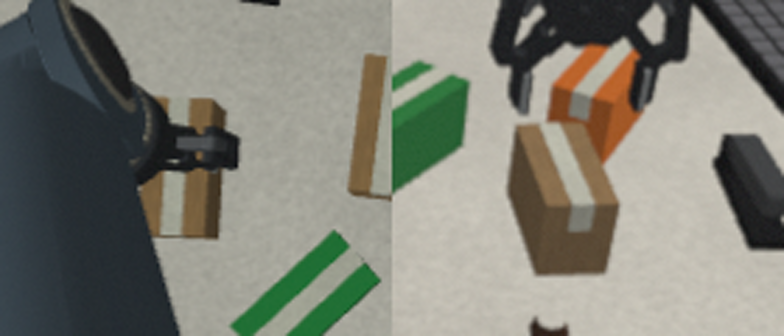

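The gripper is over the left brown carton, with the fingers straddling it across its width; the green and orange boxes are clear of it. I'll descend and grip.

Request:
servo_tool([
  [0.01,-0.02,0.2,0,0,0,-1],
  [0,0,0.2,0,0,0,-1],
  [0,0,0.2,0,0,0,-1],
  [0,0,0.15,0,0,0,-1],
  [0,0,0.09,0,0,0,-1],
  [0,0,0,0,0,0,-1],
  [0,0,0,0,0,0,-1],
])

```text
t: 2.92
tcp_pos: [0.5004, 0.2494, 0.0233]
tcp_rot: [[-0.999, 0.033, 0.001], [0.033, 0.999, 0.001], [-0.001, 0.001, -1.0]]
ft_force: [0.7, 1.0, 1.3]
opening: 0.998
gripper_force: 0.0
```

Request:
servo_tool([
  [0,0,0,0,0,0,-0.2],
  [0,0,0,0,0,0,0],
  [0,0,0,0,0,0,0.2],
  [0,0,0,0,0,0,0.4],
  [0,0,0,0,0,0,1],
  [0,0,0,0,0,0,1],
  [0,0,0,0,0,0,1],
  [0,0,0,0,0,0,1],
], grip_force=40)

```text
t: 3.58
tcp_pos: [0.5007, 0.2497, 0.0238]
tcp_rot: [[-0.999, 0.033, 0.002], [0.033, 0.999, 0.002], [-0.002, 0.002, -1.0]]
ft_force: [-0.6, 1.0, 6.9]
opening: 0.677
gripper_force: 45.1
```

```bash
python3 d.py L .022
```

```text
t 3.5833 pos [0.5007 0.2497 0.0238] yaw -1.9 turn z 2.974027306110491e-06 shift now-axes [0.017 0.002 0.018] after turn [0.017 0.002 0.018] tilt [ 0.0024  0.0019 -1.    ]
F [-0.6   0.99  6.91] T [-0.03  0.12 -0.06] op 0.6770904065186226 45.09326934814453
```

Request:
servo_tool([
  [0,0,-0.05,0,0,0,1],
  [0,0,-0.09,0,0,0,1],
  [0,0,-0.12,0,0,0,1],
  [0,0,-0.12,0,0,0,1],
  [0,0,-0.1,0,0,0,1],
  [0,0,-0.04,0,0,0,1],
  [0,0,0,0,0,0,1],
  [0,0,0,0,0,0,1],
  [0,0,0,0,0,0,1],
  [0,0,0,0,0,0,1],
])

```text
t: 4.42
tcp_pos: [0.4991, 0.2485, 0.0736]
tcp_rot: [[-0.999, 0.033, -0.001], [0.033, 0.999, -0.001], [0.001, -0.001, -1.0]]
ft_force: [0.1, -1.2, -6.8]
opening: 0.673
gripper_force: 45.1
```

Request:
servo_tool([
  [0,0,0,0,0,0,1],
  [0,0,0,0,0,0,1],
  [0,0,0,0,0,0,1],
])

```text
t: 4.67
tcp_pos: [0.4995, 0.2487, 0.074]
tcp_rot: [[-0.999, 0.033, -0.001], [0.033, 0.999, -0.0], [0.001, -0.0, -1.0]]
ft_force: [1.0, 0.5, -7.2]
opening: 0.672
gripper_force: 45.1
```

```bash
python3 d.py L .0238
```

```text
t 4.6667 pos [0.4995 0.2487 0.074 ] yaw -1.9 turn z 2.4929121817870066e-05 shift now-axes [0.005 0.013 0.502] after turn [0.005 0.012 0.502] tilt [-5.e-04 -2.e-04 -1.e+00]
F [ 0.98  0.49 -7.16] T [-0.01 -0.03 -0.07] op 0.6717874254125872 45.12138068675995
```

Left reads about 7 N, so it's probably the full one. I'll set it back and test the others anyway, as asked.

Request:
servo_tool([
  [0,0.01,0.05,0,0,0,1],
  [0,0,0.1,0,0,0,1],
  [0,0,0.12,0,0,0,1],
  [0,0,0.1,0,0,0,1],
  [0,0,0.06,0,0,0,1],
  [0,0,0.04,0,0,0,1],
  [0,0,0.03,0,0,0,1],
  [0,0,0,0,0,0,1],
  [0,0,0,0,0,0,1],
])

```text
t: 5.42
tcp_pos: [0.5001, 0.25, 0.0244]
tcp_rot: [[-0.999, 0.033, 0.001], [0.033, 0.999, 0.001], [-0.001, 0.001, -1.0]]
ft_force: [-0.0, 0.2, -7.9]
opening: 0.671
gripper_force: 45.0
```

```bash
python3 d.py L .0238
```

```text
t 5.4167 pos [0.5001 0.25   0.0244] yaw -1.9 turn z 4.558736362790682e-06 shift now-axes [ 0.011 -0.001  0.006] after turn [ 0.011 -0.001  0.006] tilt [ 9.e-04  6.e-04 -1.e+00]
F [-0.02  0.25 -7.91] T [-0.02 -0.03 -0.01] op 0.6712547889082287 44.966517090797424
```

Request:
servo_tool([
  [0,0,0.01,0,0,0,1],
  [0,0,0,0,0,0,1],
  [0,0,0,0,0,0,1],
])

```text
t: 5.67
tcp_pos: [0.5002, 0.2501, 0.0238]
tcp_rot: [[-0.999, 0.033, 0.001], [0.033, 0.999, 0.001], [-0.001, 0.001, -1.0]]
ft_force: [-0.2, -0.6, -2.9]
opening: 0.674
gripper_force: 45.2
```

Request:
servo_tool([
  [0,0,0.006,0,0,0,1],
  [0,0,0,0,0,0,1],
  [0,0,0,0,0,0,0.35],
  [0,0,0,0,0,0,0.1],
  [0,0,0,0,0,0,-0.5],
  [0,0,0,0,0,0,-1],
  [0,0,0,0,0,0,-1],
  [0,0,0,0,0,0,-1],
])

```text
t: 6.33
tcp_pos: [0.5, 0.25, 0.0227]
tcp_rot: [[-0.999, 0.033, 0.001], [0.033, 0.999, 0.0], [-0.001, 0.0, -1.0]]
ft_force: [-0.6, 0.9, -0.4]
opening: 1.001
gripper_force: 0.0
```

Request:
servo_tool([
  [0,0,-0.05,0,0,0,-1],
  [0,0,-0.15,0,0,0,-1],
  [0,0,-0.25,0,0,0,-1],
  [0,0,-0.25,0,0,0,-1],
  [0,0,-0.2,0,0,0,-1],
  [0,0,0,0,0,0,-1],
])

```text
t: 6.83
tcp_pos: [0.5024, 0.2513, 0.1172]
tcp_rot: [[-0.999, 0.033, 0.007], [0.033, 0.999, 0.004], [-0.007, 0.005, -1.0]]
ft_force: [1.1, 0.2, -0.6]
opening: 0.997
gripper_force: 0.0
```

```bash
python3 d.py M .11
```

```text
t 6.8333 pos [0.5024 0.2513 0.1172] yaw -1.91 turn z 0.023287538825940413 shift now-axes [-0.368 -1.862  0.066] after turn [-0.503 -1.83   0.072] tilt [ 0.0074  0.0045 -1.    ]
F [ 1.1   0.18 -0.6 ] T [-0.    0.02 -0.02] op 0.9967544382920211 0.0
```

Request:
servo_tool([
  [0,0,0,0,0,0.0233,-1],
  [-0.08,-0.305,0,0,0,0,-1],
  [-0.08,-0.305,0,0,0,0,-1],
  [-0.08,-0.305,0,0,0,0,-1],
  [-0.08,-0.305,0,0,0,0,-1],
  [-0.08,-0.305,0,0,0,0,-1],
  [-0.08,-0.305,0,0,0,0,-1],
  [0,0,0,0,0,0,-1],
  [0,0,0,0,0,0,-1],
  [0,0,0,0,0,0,-1],
])

```text
t: 7.67
tcp_pos: [0.5277, 0.0633, 0.1123]
tcp_rot: [[-0.994, 0.106, -0.001], [0.106, 0.994, 0.001], [0.001, 0.0, -1.0]]
ft_force: [-0.1, 0.6, 0.2]
opening: 1.005
gripper_force: 0.0
```

```bash
python3 d.py M .022
```

```text
t 7.6667 pos [0.5277 0.0633 0.1123] yaw -6.08 turn z 9.987691722086467e-05 shift now-axes [-0.053  0.012  0.903] after turn [-0.052  0.013  0.903] tilt [-7.e-04  5.e-04 -1.e+00]
F [-0.12  0.63  0.24] T [ 0.03 -0.04 -0.01] op 1.00453048181461 0.0
```

Request:
servo_tool([
  [-0.05,0.01,0.15,0,0,0,-1],
  [0,0,0.2,0,0,0,-1],
  [0,0,0.2,0,0,0,-1],
  [0,0,0.2,0,0,0,-1],
  [0,0,0.1,0,0,0,-1],
  [0,0,0.05,0,0,0,-1],
  [0,0,0,0,0,0,-1],
  [0,0,0,0,0,0,-1],
])

```text
t: 8.33
tcp_pos: [0.5335, 0.0639, 0.0231]
tcp_rot: [[-0.994, 0.105, 0.001], [0.105, 0.994, 0.0], [-0.001, 0.001, -1.0]]
ft_force: [0.4, 0.7, -0.2]
opening: 1.001
gripper_force: 0.0
```

Request:
servo_tool([
  [0,0,0,0,0,0,-0.2],
  [0,0,0,0,0,0,0],
  [0,0,0,0,0,0,0.2],
  [0,0,0,0,0,0,0.4],
  [0,0,0,0,0,0,1],
  [0,0,0,0,0,0,1],
  [0,0,0,0,0,0,1],
  [0,0,0,0,0,0,1],
])

```text
t: 9.0
tcp_pos: [0.534, 0.0634, 0.0239]
tcp_rot: [[-0.994, 0.106, 0.002], [0.106, 0.994, 0.001], [-0.002, 0.001, -1.0]]
ft_force: [-0.4, 0.2, 6.1]
opening: 0.676
gripper_force: 44.0
```

Request:
servo_tool([
  [0,0,-0.05,0,0,0,1],
  [0,0,-0.09,0,0,0,1],
  [0,0,-0.12,0,0,0,1],
  [0,0,-0.12,0,0,0,1],
  [0,0,-0.1,0,0,0,1],
  [0,0,-0.03,0,0,0,1],
  [0,0,0,0,0,0,1],
  [0,0,0,0,0,0,1],
  [0,0,0,0,0,0,1],
  [0,0,0,0,0,0,1],
])

```text
t: 9.83
tcp_pos: [0.5325, 0.0631, 0.073]
tcp_rot: [[-0.994, 0.106, -0.001], [0.106, 0.994, -0.0], [0.001, -0.0, -1.0]]
ft_force: [0.3, 0.4, -2.0]
opening: 0.679
gripper_force: 43.4
```

Request:
servo_tool([
  [0,0,0,0,0,0,1],
  [0,0,0,0,0,0,1],
  [0,0,0,0,0,0,1],
])

```text
t: 10.08
tcp_pos: [0.5329, 0.0632, 0.0734]
tcp_rot: [[-0.994, 0.106, -0.001], [0.106, 0.994, -0.0], [0.001, -0.0, -1.0]]
ft_force: [-0.5, -0.4, -1.8]
opening: 0.678
gripper_force: 43.4
```

Middle reads about 1.9 N, so it is light. I'll set it back.

Request:
servo_tool([
  [0,0,0.05,0,0,0,1],
  [0,0,0.1,0,0,0,1],
  [0,0,0.12,0,0,0,1],
  [0,0,0.1,0,0,0,1],
  [0,0,0.06,0,0,0,1],
  [0,0,0.04,0,0,0,1],
  [0,0,0.025,0,0,0,1],
  [0,0,0,0,0,0,1],
  [0,0,0,0,0,0,1],
])

```text
t: 10.83
tcp_pos: [0.5335, 0.0633, 0.0244]
tcp_rot: [[-0.994, 0.106, 0.001], [0.106, 0.994, 0.0], [-0.001, 0.0, -1.0]]
ft_force: [0.5, 1.2, -2.5]
opening: 0.674
gripper_force: 43.4
```

Request:
servo_tool([
  [0,0,0.006,0,0,0,1],
  [0,0,0,0,0,0,1],
  [0,0,0,0,0,0,1],
])

```text
t: 11.08
tcp_pos: [0.5335, 0.0633, 0.0239]
tcp_rot: [[-0.994, 0.106, 0.001], [0.106, 0.994, 0.0], [-0.001, 0.0, -1.0]]
ft_force: [-0.3, 0.5, -0.1]
opening: 0.679
gripper_force: 43.4
```

Request:
servo_tool([
  [0,0,0.003,0,0,0,1],
  [0,0,0,0,0,0,1],
  [0,0,0,0,0,0,0.35],
  [0,0,0,0,0,0,0.1],
  [0,0,0,0,0,0,-0.5],
  [0,0,0,0,0,0,-1],
  [0,0,0,0,0,0,-1],
  [0,0,0,0,0,0,-1],
])

```text
t: 11.75
tcp_pos: [0.533, 0.0632, 0.0231]
tcp_rot: [[-0.994, 0.106, -0.0], [0.106, 0.994, 0.0], [0.0, -0.0, -1.0]]
ft_force: [0.0, -0.1, 0.3]
opening: 1.0
gripper_force: 0.0
```

Request:
servo_tool([
  [0,0,-0.05,0,0,0,-1],
  [0,0,-0.15,0,0,0,-1],
  [0,0,-0.25,0,0,0,-1],
  [0,0,-0.25,0,0,0,-1],
  [0,0,-0.2,0,0,0,-1],
  [0,0,0,0,0,0,-1],
  [0,0,0,0,0,0,-1],
])

```text
t: 12.33
tcp_pos: [0.5338, 0.0634, 0.1145]
tcp_rot: [[-0.994, 0.106, 0.003], [0.106, 0.994, 0.001], [-0.003, 0.001, -1.0]]
ft_force: [-0.5, 0.7, -0.6]
opening: 1.0
gripper_force: 0.0
```

```bash
python3 d.py R .112
```

```text
t 12.3333 pos [0.5338 0.0634 0.1145] yaw -6.09 turn z 0.013402411356918739 shift now-axes [ 0.142 -1.673  0.023] after turn [ 0.071 -1.678  0.025] tilt [ 2.8e-03  7.0e-04 -1.0e+00]
F [-0.53  0.72 -0.63] T [-0.03 -0.05  0.03] op 0.9998033498833597 0.0
```

Request:
servo_tool([
  [0,0,0,0,0,0.0134,-1],
  [0.012,-0.28,0,0,0,0,-1],
  [0.012,-0.28,0,0,0,0,-1],
  [0.012,-0.28,0,0,0,0,-1],
  [0.012,-0.28,0,0,0,0,-1],
  [0.012,-0.28,0,0,0,0,-1],
  [0.012,-0.28,0,0,0,0,-1],
  [0,0,0,0,0,0,-1],
  [0,0,0,0,0,0,-1],
  [0,0,0,0,0,0,-1],
])

```text
t: 13.17
tcp_pos: [0.5005, -0.1012, 0.1123]
tcp_rot: [[-0.989, 0.148, -0.002], [0.148, 0.989, 0.001], [0.002, 0.0, -1.0]]
ft_force: [0.3, -0.0, -1.1]
opening: 0.999
gripper_force: 0.0
```

```bash
python3 d.py R .022
```

```text
t 13.1667 pos [ 0.5005 -0.1012  0.1123] yaw -8.49 turn z 7.503248203172398e-05 shift now-axes [-0.017 -0.001  0.903] after turn [-0.015 -0.001  0.903] tilt [-1.9e-03  8.0e-04 -1.0e+00]
F [ 0.3  -0.04 -1.09] T [ 0.03 -0.04 -0.03] op 0.9986041117211396 0.0
```

Request:
servo_tool([
  [-0.01,0,0.15,0,0,0,-1],
  [0,0,0.2,0,0,0,-1],
  [0,0,0.2,0,0,0,-1],
  [0,0,0.2,0,0,0,-1],
  [0,0,0.1,0,0,0,-1],
  [0,0,0.05,0,0,0,-1],
  [0,0,0,0,0,0,-1],
  [0,0,0,0,0,0,-1],
])

```text
t: 13.83
tcp_pos: [0.5026, -0.1015, 0.0236]
tcp_rot: [[-0.989, 0.147, 0.0], [0.147, 0.989, 0.0], [-0.0, 0.0, -1.0]]
ft_force: [-0.3, -0.6, 0.8]
opening: 0.999
gripper_force: 0.0
```

Request:
servo_tool([
  [0,0,0,0,0,0,-0.2],
  [0,0,0,0,0,0,0],
  [0,0,0,0,0,0,0.2],
  [0,0,0,0,0,0,0.4],
  [0,0,0,0,0,0,1],
  [0,0,0,0,0,0,1],
  [0,0,0,0,0,0,1],
  [0,0,0,0,0,0,1],
])

```text
t: 14.5
tcp_pos: [0.503, -0.102, 0.0244]
tcp_rot: [[-0.989, 0.148, 0.002], [0.148, 0.989, 0.0], [-0.002, 0.0, -1.0]]
ft_force: [-0.5, 0.7, 6.2]
opening: 0.68
gripper_force: 43.5
```

Request:
servo_tool([
  [0,0,-0.05,0,0,0,1],
  [0,0,-0.09,0,0,0,1],
  [0,0,-0.12,0,0,0,1],
  [0,0,-0.12,0,0,0,1],
  [0,0,-0.1,0,0,0,1],
  [0,0,-0.03,0,0,0,1],
  [0,0,0,0,0,0,1],
  [0,0,0,0,0,0,1],
  [0,0,0,0,0,0,1],
  [0,0,0,0,0,0,1],
])

```text
t: 15.33
tcp_pos: [0.5016, -0.1019, 0.0736]
tcp_rot: [[-0.989, 0.148, -0.001], [0.148, 0.989, 0.0], [0.001, -0.0, -1.0]]
ft_force: [-0.0, -0.5, -1.9]
opening: 0.676
gripper_force: 42.9
```

Request:
servo_tool([
  [0,0,0,0,0,0,1],
  [0,0,0,0,0,0,1],
  [0,0,0,0,0,0,1],
])

```text
t: 15.58
tcp_pos: [0.5019, -0.102, 0.074]
tcp_rot: [[-0.989, 0.148, -0.001], [0.148, 0.989, 0.0], [0.001, 0.0, -1.0]]
ft_force: [-0.6, -0.5, -2.0]
opening: 0.676
gripper_force: 42.9
```

Right is also light (about 2 N), so the left carton is the full one. I'll set the right one back.

Request:
servo_tool([
  [0,0,0.05,0,0,0,1],
  [0,0,0.1,0,0,0,1],
  [0,0,0.12,0,0,0,1],
  [0,0,0.1,0,0,0,1],
  [0,0,0.06,0,0,0,1],
  [0,0,0.04,0,0,0,1],
  [0,0,0.031,0,0,0,1],
  [0,0,0,0,0,0,1],
  [0,0,0,0,0,0,1],
])

```text
t: 16.33
tcp_pos: [0.5024, -0.1021, 0.0245]
tcp_rot: [[-0.989, 0.148, 0.001], [0.148, 0.989, 0.0], [-0.001, 0.0, -1.0]]
ft_force: [-0.3, 1.0, 0.7]
opening: 0.675
gripper_force: 43.0
```

Request:
servo_tool([
  [0,0,0.003,0,0,0,1],
  [0,0,0,0,0,0,1],
  [0,0,0,0,0,0,0.35],
  [0,0,0,0,0,0,0.1],
  [0,0,0,0,0,0,-0.5],
  [0,0,0,0,0,0,-1],
  [0,0,0,0,0,0,-1],
  [0,0,0,0,0,0,-1],
])

```text
t: 17.0
tcp_pos: [0.5022, -0.102, 0.0238]
tcp_rot: [[-0.989, 0.148, 0.0], [0.148, 0.989, 0.0], [-0.0, 0.0, -1.0]]
ft_force: [0.5, 1.1, -0.8]
opening: 1.001
gripper_force: 0.0
```

Request:
servo_tool([
  [0,0,-0.05,0,0,0,-1],
  [0,0,-0.15,0,0,0,-1],
  [0,0,-0.25,0,0,0,-1],
  [0,0,-0.25,0,0,0,-1],
  [0,0,-0.2,0,0,0,-1],
  [0,0,-0.1,0,0,0,-1],
  [0,0,0,0,0,0,-1],
  [0,0,0,0,0,0,-1],
])

```text
t: 17.67
tcp_pos: [0.502, -0.102, 0.1238]
tcp_rot: [[-0.989, 0.148, 0.0], [0.148, 0.989, 0.0], [-0.0, 0.0, -1.0]]
ft_force: [-0.6, 0.2, -0.5]
opening: 0.996
gripper_force: 0.0
```

```bash
python3 d.py L .122
```

```text
t 17.6667 pos [ 0.502  -0.102   0.1238] yaw -8.5 turn z -0.03665461006668936 shift now-axes [0.55  3.477 0.019] after turn [0.147 3.517 0.018] tilt [ 3.e-04  1.e-04 -1.e+00]
F [-0.59  0.19 -0.5 ] T [-0.02  0.03 -0.  ] op 0.9961601064480089 0.0
```

Request:
servo_tool([
  [0,0,0,0,0,-0.0367,-1],
  [0.016,0.37,0,0,0,0,-1],
  [0.016,0.37,0,0,0,0,-1],
  [0.016,0.37,0,0,0,0,-1],
  [0.016,0.37,0,0,0,0,-1],
  [0.016,0.37,0,0,0,0,-1],
  [0.016,0.37,0,0,0,0,-1],
  [0.016,0.37,0,0,0,0,-1],
  [0.016,0.37,0,0,0,0,-1],
  [0.016,0.37,0,0,0,0,-1],
])

```text
t: 18.5
tcp_pos: [0.4973, 0.2325, 0.1219]
tcp_rot: [[-0.999, 0.033, -0.003], [0.033, 0.999, -0.002], [0.003, -0.002, -1.0]]
ft_force: [0.1, 0.1, 0.8]
opening: 0.997
gripper_force: 0.0
```

Request:
servo_tool([
  [0,0.18,0,0,0,0,-1],
  [0,0,0,0,0,0,-1],
  [0,0,0,0,0,0,-1],
  [0,0,0,0,0,0,-1],
])

```text
t: 18.83
tcp_pos: [0.4987, 0.2476, 0.1224]
tcp_rot: [[-0.999, 0.034, -0.002], [0.034, 0.999, -0.002], [0.002, -0.002, -1.0]]
ft_force: [-0.6, -0.1, 0.5]
opening: 1.0
gripper_force: 0.0
```

```bash
python3 d.py L .0225
```

```text
t 18.8333 pos [0.4987 0.2476 0.1224] yaw -1.96 turn z -0.0003224897585445937 shift now-axes [-0.005  0.026  0.999] after turn [-0.002  0.024  0.999] tilt [-0.0025 -0.0022 -1.    ]
F [-0.56 -0.12  0.49] T [-0.05 -0.01 -0.03] op 1.0002128176821017 0.0
```

Request:
servo_tool([
  [-0.01,0.022,0.2,0,0,0,-1],
  [0,0,0.2,0,0,0,-1],
  [0,0,0.2,0,0,0,-1],
  [0,0,0.2,0,0,0,-1],
  [0,0,0.13,0,0,0,-1],
  [0,0,0.06,0,0,0,-1],
  [0,0,0,0,0,0,-1],
  [0,0,0,0,0,0,-1],
])

```text
t: 19.5
tcp_pos: [0.5007, 0.2503, 0.025]
tcp_rot: [[-0.999, 0.035, -0.0], [0.035, 0.999, -0.0], [0.0, -0.0, -1.0]]
ft_force: [-0.1, 0.8, 0.4]
opening: 1.001
gripper_force: 0.0
```

Request:
servo_tool([
  [0,0,0,0,0,0,-0.2],
  [0,0,0,0,0,0,0],
  [0,0,0,0,0,0,0.2],
  [0,0,0,0,0,0,0.4],
  [0,0,0,0,0,0,1],
  [0,0,0,0,0,0,1],
  [0,0,0,0,0,0,1],
  [0,0,0,0,0,0,1],
], grip_force=43)

```text
t: 20.17
tcp_pos: [0.5012, 0.2511, 0.0261]
tcp_rot: [[-0.999, 0.034, 0.002], [0.034, 0.999, 0.0], [-0.002, 0.0, -1.0]]
ft_force: [-0.7, -2.3, 6.1]
opening: 0.675
gripper_force: 48.9
```

Request:
servo_tool([
  [0,0,-0.05,0,0,0,1],
  [0,0,-0.12,0,0,0,1],
  [0,0,-0.2,0,0,0,1],
  [0,0,-0.2,0,0,0,1],
  [0,0,-0.2,0,0,0,1],
  [0,0,-0.2,0,0,0,1],
  [0,0,-0.15,0,0,0,1],
  [0,0,-0.08,0,0,0,1],
  [0,0,0,0,0,0,1],
  [0,0,0,0,0,0,1],
])

```text
t: 21.0
tcp_pos: [0.4997, 0.2512, 0.1445]
tcp_rot: [[-0.999, 0.033, -0.001], [0.033, 0.999, -0.0], [0.001, -0.0, -1.0]]
ft_force: [-0.5, -1.2, -7.9]
opening: 0.674
gripper_force: 48.6
```

```bash
python3 d.py T .14
```

```text
t 21.0 pos [0.4997 0.2512 0.1445] yaw -1.88 turn z 0.004547691478875102 shift now-axes [-0.053 -5.804  0.047] after turn [-0.136 -5.802  0.045] tilt [-9.e-04 -3.e-04 -1.e+00]
F [-0.46 -1.22 -7.92] T [0.01 0.03 0.02] op 0.6744885598824227 48.608207032084465
```

Request:
servo_tool([
  [0,-0.1,0,0,0,0.0045,1],
  [-0.007,-0.2,0,0,0,0,1],
  [-0.007,-0.3,0,0,0,0,1],
  [-0.007,-0.3,0,0,0,0,1],
  [-0.007,-0.3,0,0,0,0,1],
  [-0.007,-0.3,0,0,0,0,1],
  [-0.007,-0.3,0,0,0,0,1],
  [-0.007,-0.3,0,0,0,0,1],
  [-0.007,-0.3,0,0,0,0,1],
  [-0.007,-0.3,0,0,0,0,1],
], grip_force=40)

```text
t: 21.83
tcp_pos: [0.4924, -0.0208, 0.1436]
tcp_rot: [[-0.999, 0.048, -0.003], [0.048, 0.999, -0.0], [0.003, -0.001, -1.0]]
ft_force: [-0.3, 0.0, -7.3]
opening: 0.678
gripper_force: 48.4
```

Request:
servo_tool([
  [-0.007,-0.3,0,0,0,0,1],
  [-0.007,-0.3,0,0,0,0,1],
  [-0.007,-0.3,0,0,0,0,1],
  [-0.007,-0.3,0,0,0,0,1],
  [-0.007,-0.3,0,0,0,0,1],
  [-0.007,-0.3,0,0,0,0,1],
  [-0.007,-0.3,0,0,0,0,1],
  [-0.007,-0.3,0,0,0,0,1],
  [-0.007,-0.3,0,0,0,0,1],
  [-0.007,-0.2,0,0,0,0,1],
])

```text
t: 22.67
tcp_pos: [0.4849, -0.3125, 0.1435]
tcp_rot: [[-0.999, 0.051, -0.003], [0.052, 0.999, -0.001], [0.003, -0.001, -1.0]]
ft_force: [-0.1, -0.8, -7.0]
opening: 0.673
gripper_force: 48.3
```

Request:
servo_tool([
  [0,-0.1,0,0,0,0,1],
  [0,0,0,0,0,0,1],
  [0,0,0,0,0,0,1],
  [0,0,0,0,0,0,1],
])

```text
t: 23.0
tcp_pos: [0.4867, -0.3164, 0.1439]
tcp_rot: [[-0.999, 0.045, -0.002], [0.045, 0.999, 0.003], [0.002, 0.002, -1.0]]
ft_force: [0.9, 1.1, -7.4]
opening: 0.679
gripper_force: 48.3
```

```bash
python3 d.py T .045; python3 -c "
from h import *
a=snap('scene','pics/s2.png')[100:250,80:280]
cv2.imwrite('pics/c4.png',cv2.resize(a,None,fx=4,fy=4,interpolation=cv2.INTER_CUBIC))"
```

```text
t 23.0 pos [ 0.4867 -0.3164  0.1439] yaw -2.61 turn z 0.0005181081720362604 shift now-axes [-0.001 -0.128  0.989] after turn [ 0.001 -0.126  0.989] tilt [-0.0016  0.0025 -1.    ]
F [ 0.92  1.09 -7.4 ] T [ 0.04 -0.07  0.03] op 0.6788360386286788 48.3493322879076
```

View pics/c4.png

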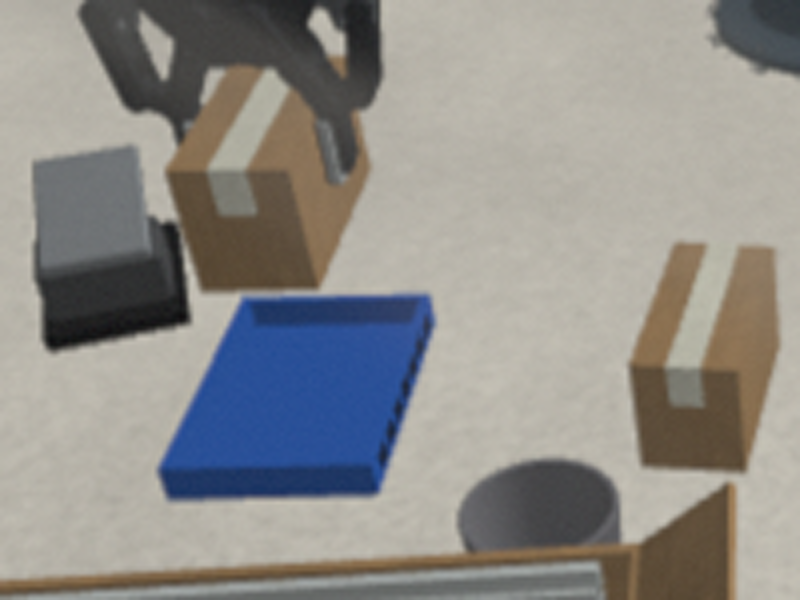

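The carton hangs level near the tray, whose rim corners in the crop are (245,297), (432,295), (380,470) and (160,470). I'll cross-check the tray centre from the scene camera.

```bash
python3 -c "
from m import *
box([(381,469),(160,469),(245,297),(432,295)],4,80,100,.022,'tray')"
```

```text
tray [0.5414 0.4905] len 0.1204 0.137 yaw 161.3 179.97
```

```bash
python3 -c "
from m import *
box([(381,469),(160,469),(245,297),(432,295)],4,80,100,.022,'tray','scene')"
```

```text
tray [ 0.4892 -0.3263] len 0.1607 0.112 yaw -1.99 -4.18
```

Request:
servo_tool([
  [-0.01,-0.06,0,0,0,0,1],
  [-0.01,-0.06,0,0,0,0,1],
  [0,0,0.1,0,0,0,1],
  [0,0,0.2,0,0,0,1],
  [0,0,0.2,0,0,0,1],
  [0,0,0.15,0,0,0,1],
  [0,0,0.1,0,0,0,1],
  [0,0,0,0,0,0,1],
  [0,0,0,0,0,0,1],
  [0,0,0,0,0,0,1],
])

```text
t: 23.88
tcp_pos: [0.4891, -0.3313, 0.0707]
tcp_rot: [[-0.999, 0.047, 0.002], [0.047, 0.999, -0.001], [-0.002, -0.001, -1.0]]
ft_force: [0.5, -0.6, -8.0]
opening: 0.672
gripper_force: 48.2
```

```bash
python3 d.py T .03
```

```text
t 23.8833 pos [ 0.4891 -0.3313  0.0707] yaw -2.71 turn z -6.0610387654172174e-05 shift now-axes [0.033 0.022 0.407] after turn [0.032 0.021 0.407] tilt [ 0.0017 -0.001  -1.    ]
F [ 0.5  -0.58 -8.03] T [-0.03 -0.11  0.07] op 0.6722999004449101 48.15559230744839
```

Request:
servo_tool([
  [0.01,0.025,0.08,0,0,0,1],
  [0,0,0.1,0,0,0,1],
  [0,0,0.1,0,0,0,1],
  [0,0,0.06,0,0,0,1],
  [0,0,0.03,0,0,0,1],
  [0,0,0.02,0,0,0,1],
  [0,0,0,0,0,0,1],
  [0,0,0,0,0,0,1],
  [0,0,0,0,0,0,1],
])

```text
t: 24.63
tcp_pos: [0.4878, -0.3284, 0.0311]
tcp_rot: [[-0.999, 0.047, 0.001], [0.047, 0.999, -0.0], [-0.001, -0.0, -1.0]]
ft_force: [-0.5, -0.1, -6.9]
opening: 0.671
gripper_force: 48.5
```

```bash
python3 d.py T .03;  python3 -c "
from h import *
a=snap('scene','pics/s3.png')[120:240,100:260]
cv2.imwrite('pics/c5.png',cv2.resize(a,None,fx=5,fy=5,interpolation=cv2.INTER_CUBIC))"
```

```text
t 24.6333 pos [ 0.4878 -0.3284  0.0311] yaw -2.71 turn z -6.78961833195984e-05 shift now-axes [ 0.018 -0.007  0.011] after turn [ 0.018 -0.007  0.011] tilt [ 8.e-04 -5.e-04 -1.e+00]
F [-0.47 -0.14 -6.88] T [0.02 0.04 0.05] op 0.67108820699039 48.50143142044544
```

View pics/c5.png

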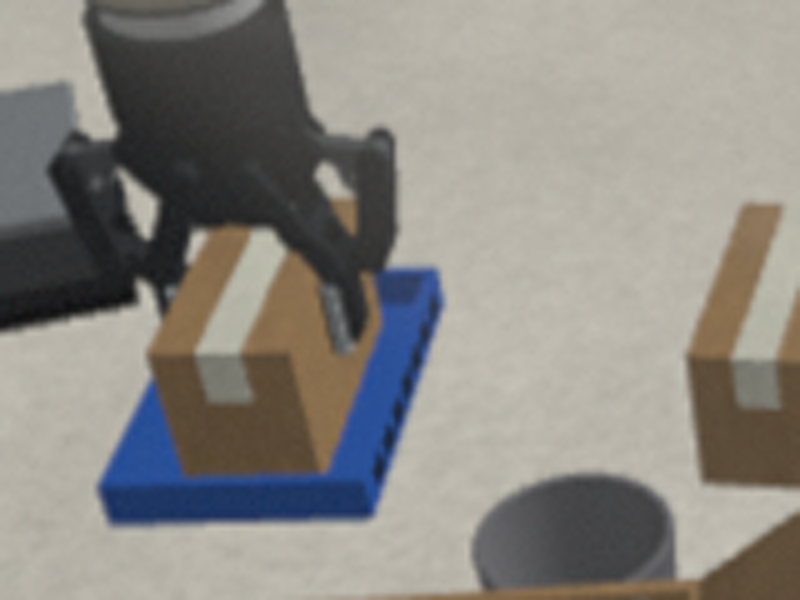

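The carton is inside the tray with margin on all sides, at (250,470) on its near face. The fingertips are above the walls. I'll lower it to contact.

Request:
servo_tool([
  [0,0,0.012,0,0,0,1],
  [0,0,0,0,0,0,1],
  [0,0,0,0,0,0,1],
])

```text
t: 24.93
tcp_pos: [0.4879, -0.3284, 0.0301]
tcp_rot: [[-0.999, 0.047, 0.001], [0.047, 0.999, -0.0], [-0.001, -0.0, -1.0]]
ft_force: [0.2, 0.5, -4.3]
opening: 0.677
gripper_force: 48.6
```

Request:
servo_tool([
  [0,0,0.008,0,0,0,1],
  [0,0,0,0,0,0,1],
  [0,0,0,0,0,0,1],
])

```text
t: 25.18
tcp_pos: [0.4878, -0.3284, 0.0301]
tcp_rot: [[-0.999, 0.047, 0.001], [0.047, 0.999, -0.0], [-0.001, -0.0, -1.0]]
ft_force: [-2.2, 2.1, 6.1]
opening: 0.674
gripper_force: 49.8
```

Contact is firm. I'll release and retreat.

Request:
servo_tool([
  [0,0,0,0,0,0,0.35],
  [0,0,0,0,0,0,0.1],
  [0,0,0,0,0,0,-0.5],
  [0,0,0,0,0,0,-1],
  [0,0,0,0,0,0,-1],
  [0,0,0,0,0,0,-1],
])

```text
t: 25.68
tcp_pos: [0.4878, -0.3283, 0.0289]
tcp_rot: [[-0.999, 0.047, 0.001], [0.047, 0.999, -0.0], [-0.001, -0.0, -1.0]]
ft_force: [0.3, 0.0, -0.3]
opening: 1.002
gripper_force: 0.0
```

Request:
servo_tool([
  [0,0,-0.05,0,0,0,-1],
  [0,0,-0.15,0,0,0,-1],
  [0,0,-0.25,0,0,0,-1],
  [0,0,-0.25,0,0,0,-1],
  [0,0,-0.25,0,0,0,-1],
  [0,0,-0.25,0,0,0,-1],
  [0,0,-0.2,0,0,0,-1],
  [0,0,0,0,0,0,-1],
  [0,0,0,0,0,0,-1],
  [0,0,0,0,0,0,-1],
])

```text
t: 26.52
tcp_pos: [0.487, -0.3277, 0.1682]
tcp_rot: [[-0.999, 0.047, -0.001], [0.047, 0.999, 0.001], [0.001, 0.001, -1.0]]
ft_force: [-1.2, -0.6, 0.1]
opening: 1.004
gripper_force: 0.0
```

```bash
python3 -c "
from h import *
a=snap('scene','pics/s4.png')[100:260,80:480]
cv2.imwrite('pics/c6.png',cv2.resize(a,None,fx=2,fy=2,interpolation=cv2.INTER_CUBIC))"
```

```text
(no output)
```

View pics/c6.png

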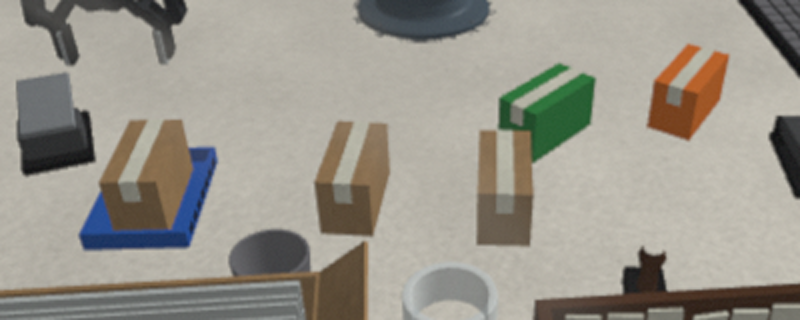

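The full carton stands upright in the tray at (145,175). The light ones are back in place at (352,180) and (505,185), and everything else is undisturbed.

```bash
python3 -c "
from workcell import ctrl
print(ctrl.close_job())"
```

```text
the job is handed in; nothing more can be done
None
```

I lifted all three cartons in order, left to right. The left one was full (about 7 N, against about 2 N each for the others), so I set it upright in the tray, left the two light ones standing where they were, and handed the job in at about 27 s; no verdict came back.

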